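# Find the rocking corner of the chopping block and wedge it steady

## Task

The small wooden chopping block rocks because one of its four rubber feet has come off, and you cannot see which. Press down on its corners one after another until you find the one that dips, then slide the loose wooden wedge, thin end first, in under that corner where the foot was until it just bears without jacking the block up, let go of it, and press down on that same corner again with about a kilo's push to prove that it no longer dips. Leave the wedge there and the block where it stands, lying level, and do not shift the other things on the slab.

Things in the scene. Friction and masses are not known exactly. Their poses are not given: they have to be found in the camera images.
- block: end-grain hardwood chopping block, 140 x 140 mm, 30 mm thick, about 0.7 kg, underside 8 mm and flat top 38 mm above the slab on round rubber feet (20 mm across, 8 mm high). Origin under its centre at slab level; x, y along its edges, z up; any yaw. One foot is missing; its weight lies a little towards the opposite corner, so left alone it stands level on three feet and looks sound
- corner_1 (a point): point on the block's top over a foot's place, at block x, y = +48, +48 mm (22 mm in from both edges). Which of the four lacks its foot is not told. Over the missing foot a push of under 3 N tips the block until its bare corner meets the slab: this point drops some 5 mm (0.08 rad of tilt). Over the other feet it is solid
- corner_2 (a point): point on the block's top over a foot's place, at block x, y = -48, +48 mm (22 mm in from both edges). Which of the four lacks its foot is not told. Over the missing foot a push of under 3 N tips the block until its bare corner meets the slab: this point drops some 5 mm (0.08 rad of tilt). Over the other feet it is solid
- corner_3 (a point): point on the block's top over a foot's place, at block x, y = -48, -48 mm (22 mm in from both edges). Which of the four lacks its foot is not told. Over the missing foot a push of under 3 N tips the block until its bare corner meets the slab: this point drops some 5 mm (0.08 rad of tilt). Over the other feet it is solid
- corner_4 (a point): point on the block's top over a foot's place, at block x, y = +48, -48 mm (22 mm in from both edges). Which of the four lacks its foot is not told. Over the missing foot a push of under 3 N tips the block until its bare corner meets the slab: this point drops some 5 mm (0.08 rad of tilt). Over the other feet it is solid
- wedge: plain beech wedge lying flat, 90 mm long, 24 mm wide, 25 g; it rises evenly from 3 mm thick at the thin end to 17 mm at the thick end, so it fills the 8 mm gap under the block 32 mm from its thin end; at a corner that has its foot, the foot stops it sooner. Origin: under its middle, at slab level; x points along it to the thin end, z up. Rough enough to stay where it is left
- wedge_mark (a point): point on the wedge's middle line, at its underside, 12 mm from the thin end and 33 mm from the wedge's origin; pushed in far enough it lies about where the missing foot was
- stockpot: lidded aluminium stockpot, 210 mm across, 190 mm high over its lid handle, side handles to 280 mm; origin under its centre; bystander
- bowls: stack of white ceramic bowls, 150 mm across, 97 mm high; origin under its centre; bystander
- strainer: round bamboo strainer with a steel rim, 170 mm across, 35 mm high, handle reaching 190 mm from its centre along its x; origin under the centre; bystander
- clear_box: clear plastic box with a flip-top lid, 110 x 160 mm, 68 mm high; origin under its centre; bystander
- whisk: small steel whisk lying flat along its x, from -130 mm (handle) to +95 mm (wires), 32 mm high; bystander
- salt_jar: glass jar with a steel cap, 60 mm across, 85 mm high; origin under its centre; bystander
- pepper_jar: smaller glass jar with a steel cap, 44 mm across, 75 mm high; origin under its centre; bystander
Not all that is in view belongs to the job. What is meant by the block is not white, and is the smaller of those in its own colour.

How it is judged:
On the way, in this order (a step that is already met when the one before it is completed fails the run):
1. the block has been pressed down with the fingers at its loose corner until it rocked (angle between block's own z axis and vertical above 0.045 rad and contact force between the fingers and block above 0.3 N and (horizontal distance between the grasp point and corner_1 below 0.05 m or horizontal distance between the grasp point and corner_2 below 0.05 m or horizontal distance between the grasp point and corner_3 below 0.05 m or horizontal distance between the grasp point and corner_4 below 0.05 m)), for 0.1 s.
2. the wedge lies flat with its thin part where the missing foot was, the block level ((horizontal distance between wedge_mark and corner_1 below 0.017 m or horizontal distance between wedge_mark and corner_2 below 0.017 m or horizontal distance between wedge_mark and corner_3 below 0.017 m or horizontal distance between wedge_mark and corner_4 below 0.017 m) and height (world z) of wedge_mark below 0.004 m and angle between wedge's own z axis and vertical below 0.05 rad and angle between block's own z axis and vertical below 0.025 rad), for 0.2 s.
3. with the wedge let go, the corner over it is pressed and no longer dips (((horizontal distance between wedge_mark and corner_1 below 0.017 m and horizontal distance between the grasp point and corner_1 below 0.04 m) or (horizontal distance between wedge_mark and corner_2 below 0.017 m and horizontal distance between the grasp point and corner_2 below 0.04 m) or (horizontal distance between wedge_mark and corner_3 below 0.017 m and horizontal distance between the grasp point and corner_3 below 0.04 m) or (horizontal distance between wedge_mark and corner_4 below 0.017 m and horizontal distance between the grasp point and corner_4 below 0.04 m)) and height (world z) of wedge_mark below 0.004 m and angle between wedge's own z axis and vertical below 0.05 rad and contact force between the fingers and wedge below 0.1 N and contact force between the fingers and block above 6 N and angle between block's own z axis and vertical below 0.025 rad), for 0.2 s.
At the end, for the whole second after the job is handed in: the wedge lies flat on the slab, its mark within 17 mm (seen from above) of the place of the missing foot, the block is level within 0.018 rad, and both are at rest ((horizontal distance between wedge_mark and corner_1 below 0.017 m or horizontal distance between wedge_mark and corner_2 below 0.017 m or horizontal distance between wedge_mark and corner_3 below 0.017 m or horizontal distance between wedge_mark and corner_4 below 0.017 m) and height (world z) of wedge_mark below 0.004 m and angle between wedge's own z axis and vertical below 0.05 rad and angle between block's own z axis and vertical below 0.018 rad and linear speed of each of block, wedge below 0.01 m/s); the robot touches nothing.
It fails at once if the block is shoved more than 30 mm from where it stood (distance of block from where it was at the start of the episode above 0.03 m).
It fails at once if one of the other things is shifted by more than 20 mm (distance of any of stockpot, bowls, strainer, clear_box, whisk, salt_jar, pepper_jar from where it was at the start of the episode above 0.02 m).
It also fails if it takes over 70 s, if anything falls off the work surface, if the arm or the gripper's body presses on something with over 40 N, if the wrist force passes 120 N, or if a joint passes its speed limit or range.

## Robot

A 6-joint arm with a two-finger parallel gripper is mounted at the origin on the work surface. World frame = base frame: x ahead of the robot, y to its left, z up, the work surface at z = 0. Lengths are in m, angles in rad, forces in N, time in s.
With the tool pointing down it reaches from about 0.3 to 0.75 m from the base axis. Payload 8.5 kg.
Tool frame: the origin (TCP) lies on the centre line of the jaws, within the pads' length; the fingertips stand 17 mm ahead of it and the grasp point (between the pads) lies 2 mm behind it; z points along the fingers, y is the line along which they close (so a half turn about z gives the same grasp; the last joint's range is limited). The gripper opens to 85 mm and grips with 20 to 120 N. Pads are 22 mm wide; open, the fingers measure 114 mm over their backs; the gripper's body (76 mm by 85 mm) begins 54 mm behind the grasp point. The pads swing forward as they close: fully open they stand 13 mm farther back than shut.
Start: joints at [-1.377, 0.381, 1.297, -0, 1.464, -0.215], TCP at [0.219, -0.505, 0.248] pointing down, gripper open.
Joint ranges: [-3.11, 3.11], [-0.89, 2.33], [0.22, 2.48], [-1.42, 4.56], [0.17, 2.85], [-2.88, 2.88]. Speed limits (rad/s): [2.39, 2.39, 3.14, 3.14, 3.14, 3.14].

## Interface

Orientations are given as a rotation vector (axis times angle).
In Python, from bench import * gives the robot as it stands.
- The arm moves only by the tool play_rows, never from a script. Its argument "deltas" is text: rows parted by semicolons, each of 5 numbers parted by spaces: the finger opening in mm, from 0 to 85.4, then the shift along the tool's x, y, z in units of 50 mm (1.0 is 50 mm), then the turn about the tool's z in degrees. In form: gripper x y z yaw; .... A call has 1 to 20 rows; each row shifts and turns the commanded pose from where the row before left it, along the tool's axes as they then stand; what a row does not reach is not made up. A row lasts 1/10 s, in which the tool goes at most 50 mm and 8.59 degrees, less where a joint would pass 70% of its speed; a pose out of reach is approached as far as the arm can. A call is refused whole if a number of a shift passes 1 or a number of a turn 8.59, either way. A call with a gripper value outside its range is refused whole. The fingers move at their own pace and stop on an object; "newtons" is the grip in N (left out, the last holds). Time passes only in rows, so rows that do not move let the fingers close. It gives the time, the measured TCP pose, the force, the opening and the grip force at its end, in the units of the state.
- get_state(): the state, without advancing time (a new reading comes with each control period).
- get_image(name): name is "scene" or "top" or "wrist"; returns the picture (400x640x3 uint8, red, green, blue); there is no depth.
- get_calibration(name): a dict with "mtx" (3x3 intrinsics, pixels), "T" (4x4, takes a point from camera to world coordinates). Camera axes: x right, y down, z forward; pixel columns grow to the right and rows downward; lengths in m; the calibration is good to about 2 mm. A picture is of the moment at which its call begins: read the wrist's pose just before it. get_calibration takes no time and is no camera call; for the wrist camera it gives the pose at the moment of the call.
- sign_off(): hands the job in; it is judged then, once.
Trained networks look in the newest picture that a camera, given by its name, has taken for a name from the list of things; names that differ only in an ending like _2 or _b are one class to them, and where a whole thing is asked for, a point or a joint stands for the part that bears it (a point fixed in the world has none). Each returns a list of dicts, best first, with "conf" (0 to 1); they miss things now and then, are a little off and sometimes report something else, mostly with a low value. They report only what shows in the picture. A call takes as long as a camera call. They do not tell look-alikes from the thing itself.
- look_for(target, camera): "centre" ([x, y, z] in m, in world coordinates, good to about 4 mm: the middle of the surface that is visible of it).
- silhouettes(target, camera): "mask" (400x640 bool, what is visible of it).
- spot_point(target, camera): "centre" ([x, y, z] in m, in world coordinates, good to about 4 mm: a listed point, or the origin of a listed thing).
The state is a dict: "t": time; "qpos": joint angles; "qd": joint speeds; "effort": joint torques, N m; "tcp_pos": TCP position; "eef_rot": TCP orientation; "force": force on the tool from outside, world axes, zero at the start; "torque": the same for the moment, N m; "opening": finger opening in m; "grasp_force": force on a finger pad.
Only numpy, scipy, OpenCV 4.12 (cv2) and the standard library are available. Lean on these libraries where they do the work, as an engineer would, in place of code of your own. Each camera call takes 0.05 s, during which the arm holds its last target. There are 200 camera calls.

## Working session

There is one attempt and no reset: what is moved stays moved. The work goes in short steps, Python scripts to look and compute and a tool call to move; the robot and the scene stay as the last step left them, time stands still between calls to the robot, and variables do not carry over. Pictures are saved under pics/ and viewed, at most 10 in all, crops included, and the job is handed in when it is done.

Besides the shell and the picture viewer there is one more tool, called after "Call:" as name(argument=value, ...) on one line, values as JSON. play_rows: Moves the arm, as the interface text tells. Its arguments: {"type":"object","properties":{"deltas":{"type":"string"},"newtons":{"type":"number"}},"required":["deltas"]}

```bash
mkdir -p pics; ls
python3 - <<'E'
from bench import *
import cv2,numpy as np
for c in ["scene","top"]:
    cv2.imwrite(f"pics/{c}0.png",get_image(c)[:,:,::-1])
    K=get_calibration(c);print(c,K["mtx"].tolist(),K["T"].round(3).tolist())
    for n in ["block","wedge","corner_1","wedge_mark"]:
        for r in look_for(n,c) if n in("block","wedge") else []: print(c,n,"look",round(r["conf"],2),np.round(r["centre"],3))
        for r in spot_point(n,c): print(c,n,"spot",round(r["conf"],2),np.round(r["centre"],3))
s=get_state();print(s)
E
```

```text
pics
scene [[462.99818218835884, 0.0, 319.3803196147706], [0.0, 462.99818218835884, 206.9455826146328], [0.0, 0.0, 1.0]] [[0.362, 0.522, -0.772, 1.528], [0.932, -0.218, 0.289, -0.482], [-0.017, -0.825, -0.565, 0.77], [0.0, 0.0, 0.0, 1.0]]
scene block look 0.92 [0.579 0.028 0.04 ]
scene block look 0.9 [ 0.581 -0.191  0.037]
scene block look 0.69 [0.355 0.247 0.057]
scene block look 0.24 [ 0.313 -0.393  0.077]
scene block spot 0.94 [0.322 0.263 0.001]
scene block spot 0.73 [ 0.558 -0.187 -0.001]
scene block spot 0.65 [ 0.56   0.037 -0.001]
scene wedge look 0.6 [0.532 0.269 0.008]
scene wedge spot 0.68 [ 0.531 -0.025  0.037]
scene wedge spot 0.66 [ 0.524  0.265 -0.002]
scene wedge spot 0.65 [ 0.683 -0.388  0.004]
scene corner_1 spot 0.97 [ 0.507 -0.229  0.034]
scene corner_1 spot 0.96 [ 0.61  -0.14   0.037]
scene corner_1 spot 0.92 [ 0.533 -0.026  0.04 ]
scene corner_1 spot 0.9 [0.622 0.007 0.039]
scene corner_1 spot 0.9 [0.418 0.28  0.053]
scene corner_1 spot 0.9 [0.34  0.167 0.053]
scene corner_1 spot 0.85 [0.498 0.069 0.037]
scene corner_1 spot 0.84 [0.584 0.095 0.037]
scene corner_1
[... 1505 characters left out ...]
_mark spot 0.39 [ 0.312 -0.411  0.   ]
{'t': 0.7, 'qpos': array([-1.37732434e+00,  3.80577533e-01,  1.29744486e+00, -2.62995157e-05,
        1.46361224e+00, -2.15302715e-01]), 'qd': array([ 0.00060826,  0.00050307, -0.0018988 , -0.00111588,  0.00121356,
        0.00023592]), 'effort': array([-1.68970339e-03, -4.48249125e+01, -2.31438142e+01, -2.55810774e-04,
        5.65287446e-04, -3.44843812e-06]), 'tcp_pos': array([ 0.21859937, -0.50464738,  0.24831932]), 'eef_rot': array([-3.07615975e+00, -6.37636334e-01,  4.03513921e-05]), 'force': array([-0.59006349,  0.41472994, -0.06544456]), 'torque': array([-0.01626499, -0.03754606, -0.02185927]), 'grasp_force': 0.0, 'opening': 0.08548635441190669}
```

View pics/top0.png

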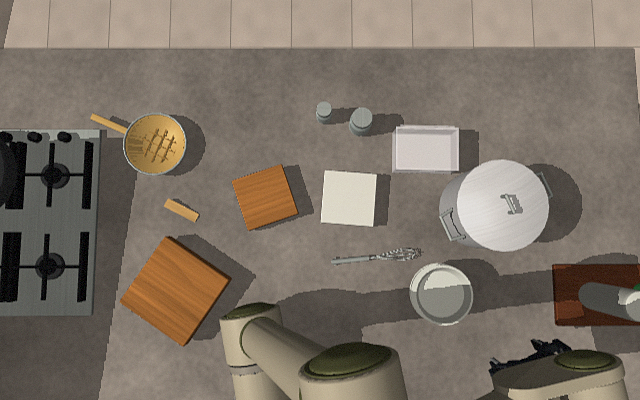

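View pics/scene0.png

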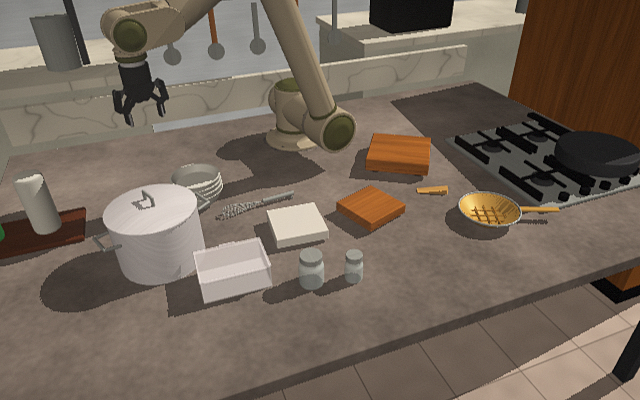

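Brown candidates in the top view are the small block (266,197), the big board (175,290) and the dark red board (598,295). The white block (349,198) is ruled out by its colour. The small brown one is the smaller in its colour, and its corner points are about 96 mm apart, as the text says. I'll confirm with a crop and refine the geometry.

```bash
cat > h.py <<'E'
from bench import *
import cv2,numpy as np
def ray(c,uv,z):
    K=get_calibration(c);T=K["T"];uv=np.atleast_2d(uv)
    d=(np.linalg.inv(K["mtx"])@np.c_[uv,np.ones(len(uv))].T).T@T[:3,:3].T
    o=T[:3,3];return (o+d*((z-o[2])/d[:,2])[:,None])[:,:2]
def proj(c,P):
    K=get_calibration(c);T=np.linalg.inv(K["T"]);P=np.atleast_2d(P)
    q=P@T[:3,:3].T+T[:3,3];q=q@K["mtx"].T;return q[:,:2]/q[:,2:]
E
python3 - <<'E'
from h import *
a=get_image("scene")[150:240,310:470,::-1];b=get_image("top")[155:235,150:310,::-1]
cv2.imwrite("pics/crop1.png",np.vstack([cv2.resize(x,None,fx=f,fy=f,interpolation=2) for x,f in((a,3.5),(b,3.5))]))
for c in("scene","top"):
  for n in("wedge","block"):
    for r in silhouettes(n,c):
        m=r["mask"].astype(np.uint8);ys,xs=np.nonzero(m);print(c,n,round(r["conf"],2),m.sum(),xs.mean().round(1),ys.mean().round(1))
        if m.sum()<8000:
            cn=max(cv2.findContours(m,0,2)[0],key=cv2.contourArea)
            box=cv2.boxPoints(cv2.minAreaRect(cn));ap=cv2.approxPolyDP(cn,4,True)[:,0]
            print(" box",box.round(1).tolist()," world z.038",ray(c,box,0.038 if n=="block" else .01).round(3).tolist(),"poly",ap.tolist())
E
```

```text
scene wedge 0.65 189 433.9 189.4
 box [[418.0, 186.0], [447.0, 186.0], [447.0, 193.0], [418.0, 193.0]]  world z.038 [[0.501, 0.23], [0.535, 0.312], [0.569, 0.289], [0.535, 0.209]] poly [[447, 187], [418, 190], [445, 193]]
scene block 0.76 1814 370.6 207.5
 box [[333.70001220703125, 208.39999389648438], [354.5, 173.89999389648438], [406.1000061035156, 204.89999389648438], [385.3999938964844, 239.39999389648438]]  world z.038 [[0.551, -0.073], [0.401, 0.06], [0.612, 0.121], [0.728, -0.006]] poly [[368, 186], [339, 201], [337, 208], [371, 230], [399, 214], [404, 205]]
scene block 0.74 2353 398.6 153.5
 box [[364.1000061035156, 169.10000610351562], [368.3999938964844, 130.0], [431.5, 136.8000030517578], [427.29998779296875, 176.0]]  world z.038 [[0.386, 0.1], [0.131, 0.24], [0.271, 0.42], [0.499, 0.26]] poly [[373, 133], [366, 169], [427, 173], [429, 137]]
scene block 0.66 2037 296.7 224.4
 box [[265.3999938964844, 210.1999969482422], [321.70001220703125, 198.60000610351562], [329.70001220703125, 237.1999969482422], [273.29998779296875, 248.8000030517578]]  world z.038 [[0.486, -0.251], 
[... 335 characters left out ...]
 [0.553, 0.298], [0.512, 0.217], [0.493, 0.226]] poly [[167, 201], [168, 208], [196, 218]]
top block 0.95 2813 264.6 197.6
 box [[230.60000610351562, 180.8000030517578], [281.6000061035156, 163.8000030517578], [298.5, 214.5], [247.5, 231.5]]  world z.038 [[0.599, 0.124], [0.644, -0.01], [0.509, -0.055], [0.466, 0.078]] poly [[281, 165], [232, 181], [249, 230], [297, 213]]
top block 0.82 2826 348.4 198.5
 box [[318.8999938964844, 222.60000610351562], [323.29998779296875, 169.60000610351562], [377.3999938964844, 174.10000610351562], [373.0, 227.10000610351562]]  world z.038 [[0.488, -0.108], [0.628, -0.12], [0.615, -0.263], [0.476, -0.249]] poly [[324, 171], [321, 221], [372, 226], [376, 176]]
```

View pics/crop1.png

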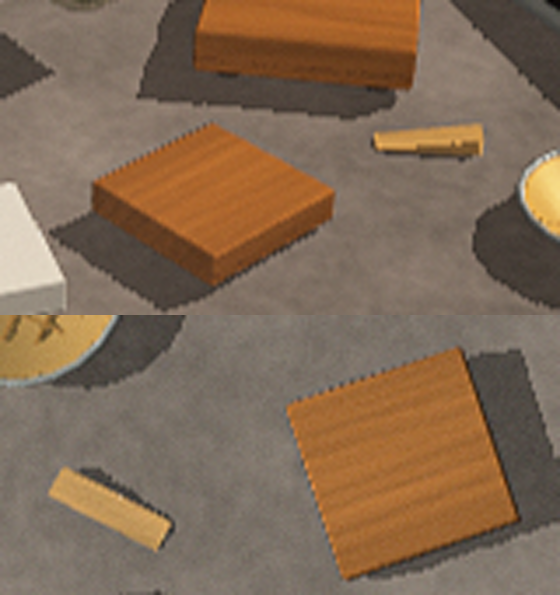

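The small brown block in the top view (266,197) is the one meant. It is 140 mm square by its mask, with its centre near (0.558, 0.037) and yaw about 18.5°. The wedge's thin end points toward −y, at scene pixel (418,190). I'll go to corner B (0.53, −0.024) with the fingers shut.

Call:
play_rows(deltas="0 0 0 0 7.8;0 0 0 0 7.8;0 0 0 0 7.8;0 0.48 -0.74 0 0;0 0.48 -0.74 0 0;0 0.48 -0.74 0 0;0 0.48 -0.74 0 0;0 0.48 -0.74 0 0;0 0.48 -0.74 0 0;0 0.48 -0.74 0 0;0 0.48 -0.74 0 0;0 0.48 -0.74 0 0;0 0.48 -0.74 0 0;0 0.48 -0.74 0 0;0 0.48 -0.74 0 0;0 0.48 -0.74 0 0;0 0 0 0 0;0 0 0 0 0")

```text
t: 2.8
tcp_pos: [0.5305, -0.0229, 0.2481]
eef_rot: [3.141, 0.004, -0.001]
force: [-0.2, -0.3, -0.4]
opening: 0.0001
grasp_force: 0.0
```

Call:
play_rows(deltas="0 0 0 0.7 0;0 0 0 0.7 0;0 0 0 0.7 0;0 0 0 0.7 0;0 0 0 0.6 0;0 0 0 0.3 0;0 0 0 0.06 0;0 0 0 0.04 0;0 0 0 0 0")

```text
t: 3.7
tcp_pos: [0.5307, -0.0241, 0.0592]
eef_rot: [3.141, -0.001, 0.002]
force: [-0.3, 0.3, 0.6]
opening: -0.0001
grasp_force: 0.0
```

Call:
play_rows(deltas="0 0 0 0.04 0;0 0 0 0.04 0;0 0 0 0.02 0;0 0 0 0 0")

```text
t: 4.1
tcp_pos: [0.5308, -0.0237, 0.055]
eef_rot: [3.141, 0.001, 0.003]
force: [-3.5, 0.0, 13.3]
opening: -0.0002
grasp_force: 7.3
```

B is solid: 13 N at the expected top height without dipping. Next is A.

Call:
play_rows(deltas="0 0 0 -0.2 0;0 0.6 -0.2 0 0;0 0.6 -0.2 0 0;0 0.6 -0.2 0 0;0 0 0 0 0;0 0 0 0.1 0;0 0 0 0.05 0;0 0 0 0.05 0;0 0 0 0 0")

```text
t: 5.0
tcp_pos: [0.6202, 0.006, 0.0536]
eef_rot: [3.141, -0.0, 0.0]
force: [-0.0, -2.0, 3.2]
opening: 0.0001
grasp_force: 1.4
```

Call:
play_rows(deltas="0 0 0 0.02 0;0 0 0 0.02 0;0 0 0 0 0")

```text
t: 5.3
tcp_pos: [0.6209, 0.0061, 0.0517]
eef_rot: [3.141, 0.0, 0.002]
force: [1.8, -2.8, 5.3]
opening: -0.0
grasp_force: 2.4
```

Call:
play_rows(deltas="0 0 0 0.02 0;0 0 0 0.02 0;0 0 0 0.02 0;0 0 0 0 0;0 0 0 0 0")

```text
t: 5.8
tcp_pos: [0.6214, 0.0061, 0.05]
eef_rot: [3.141, 0.001, 0.005]
force: [1.5, -3.4, 14.3]
opening: 0.0002
grasp_force: 6.7
```

Corner A dips: about 5 mm at 3–5 N, then it bottoms. It is the loose one. I'll lift off and go over the wedge for a close look.

Call:
play_rows(deltas="0 0 0 -0.2 0;85 0 0 -0.6 0;85 0 0 -0.8 0;85 0 0 -0.8 0;85 -0.3 -0.8 -0.2 0;85 -0.3 -0.8 0 0;85 -0.3 -0.8 0 0;85 -0.3 -0.8 0 0;85 -0.3 -0.8 0 0;85 -0.3 -0.8 0 0;85 0 -0.8 0 0;85 0 0 0 0")

```text
t: 7.0
tcp_pos: [0.5284, 0.2907, 0.1778]
eef_rot: [-3.141, -0.009, 0.003]
force: [0.2, -0.7, -0.1]
opening: 0.0852
grasp_force: 0.0
```

Run:
```python
from h import *
print(get_state()["tcp_pos"],get_calibration("wrist")["T"].round(3).tolist())
im=get_image("wrist");cv2.imwrite("pics/w1.png",im[:,:,::-1])
for n in("wedge","wedge_mark"):
  for r in spot_point(n,"wrist"): print(n,round(r["conf"],2),np.round(r["centre"],4))
for r in silhouettes("wedge","wrist"):
    m=r["mask"].astype(np.uint8)
    cn=max(cv2.findContours(m,0,2)[0],key=cv2.contourArea);ap=cv2.approxPolyDP(cn,6,True)[:,0]
    print(r["conf"],m.sum(),ap.tolist(),ray("wrist",ap,.0).round(4).tolist(),ray("wrist",ap,.017).round(4).tolist())
get_image("top")
for n in ("corner_1","block"):
  for r in spot_point(n,"top"): print(n,round(r["conf"],2),np.round(r["centre"],4))
for r in silhouettes("block","top"):
    cn=max(cv2.findContours(r["mask"].astype(np.uint8),0,2)[0],key=cv2.contourArea)
    q=cv2.minAreaRect(cn);print(q,ray("top",cv2.boxPoints(q),.038).round(4).tolist())
```

```text
[0.52835338 0.29070073 0.17781127] [[0.005, -0.955, -0.297, 0.604], [-1.0, -0.005, -0.001, 0.291], [-0.0, 0.297, -0.955, 0.303], [0.0, 0.0, 0.0, 1.0]]
wedge 0.81 [0.5231 0.2639 0.0029]
wedge_mark 0.84 [0.5113 0.2327 0.0026]
0.86 2607 [[311, 152], [302, 176], [387, 211], [395, 193]] [[0.5567, 0.2934], [0.5342, 0.302], [0.4994, 0.2204], [0.5175, 0.2138]] [[0.5594, 0.293], [0.5382, 0.3011], [0.5054, 0.224], [0.5225, 0.2179]]
corner_1 0.89 [0.5005 0.0628 0.0375]
corner_1 0.82 [ 0.5126 -0.1339  0.0348]
corner_1 0.78 [0.5836 0.0973 0.0362]
corner_1 0.77 [0.2242 0.2421 0.0546]
corner_1 0.75 [ 0.5299 -0.0238  0.0365]
corner_1 0.75 [ 0.5992 -0.2396  0.0361]
corner_1 0.74 [0.3022 0.3606 0.0604]
corner_1 0.74 [0.3354 0.1621 0.0525]
corner_1 0.67 [ 0.506  -0.2326  0.0368]
corner_1 0.64 [ 0.6061 -0.1433  0.0373]
corner_1 0.61 [0.4167 0.2791 0.0553]
corner_1 0.58 [0.6176 0.0016 0.0402]
block 0.93 [ 0.3198  0.2646 -0.0023]
block 0.88 [0.554  0.0368 0.0008]
block 0.58 [ 0.5579 -0.1833  0.0034]
((264.4000244140625, 197.70001220703125), (53.44248962402344, 54.707401275634766), 71.56504821777344) [[0.5983, 0.1254], [0.6438, -0.0109], [0.5096, -0.0556], [0.4652, 0.0794]]
((348.3341369628906, 198.54351806640625), (52.67071533203125, 53.1479606628418), 3.7313966751098633) [[0.486, -0.1118], [0.6258, -0.1215], [0.6161, -0.2601], [0.4765, -0.2488]]
((139.2457733154297, 144.25439453125), (62.0942268371582, 95.60649108886719), 89.01223754882812) [[0.7797, 0.4989], [0.7833, 0.2443], [0.616, 0.2373], [0.6126, 0.4884]]
```

View pics/w1.png

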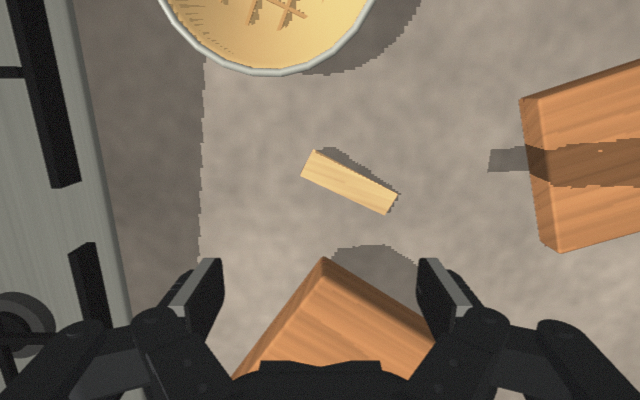

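The wedge lies at pixels (306,163) thick end to (392,203) thin end, axis 64°, origin near (0.526, 0.261). It is clear of the board and the strainer. I'll turn, descend and grip its thick half.

Call:
play_rows(deltas="60 0.15 0.2 0 0;60 0 0 0 -8;60 0 0 0 -8;60 0 0 0 -8;60 0 0 0 -8;60 0 0 0 -8;60 0 0 0 -8;60 0 0 0 -8;60 0 0 0 -8;60 0 0 0.7 0;60 0 0 0.7 0;60 0 0 0.7 0;60 0 0 0.6 0;60 0 0 0.3 0;60 0 0 0.1 0;60 0 0 0 0")

```text
t: 9.0
tcp_pos: [0.5383, 0.2758, 0.0232]
eef_rot: [-2.664, -1.664, 0.001]
force: [-0.4, -0.8, 0.3]
opening: 0.0601
grasp_force: 0.0
```

Call:
play_rows(deltas="15 0 0 0 0;15 0 0 0 0;15 0 0 0 0;15 0 0 0 0;15 0 0 0.02 0;15 0 0 0 0;15 0 0 0 0", newtons=30)

```text
t: 9.7
tcp_pos: [0.5384, 0.2766, 0.0245]
eef_rot: [2.663, 1.665, 0.004]
force: [-2.9, -2.2, 15.1]
opening: 0.0228
grasp_force: 30.2
```

Call:
play_rows(deltas="15 0 0 -0.1 0;15 0 0 -0.1 0;15 0 0 -0.3 0;15 0 0 -0.3 0;15 0 0 0 0;15 0 0 0 0")

```text
t: 10.3
tcp_pos: [0.5377, 0.2765, 0.0621]
eef_rot: [-2.664, -1.665, -0.0]
force: [-0.5, -0.4, -0.7]
opening: 0.0228
grasp_force: 29.2
```

Run:
```python
from h import *
im=get_image("wrist");b=get_image("scene");b=cv2.resize(b[120:240,360:520],None,fx=4,fy=4,interpolation=2)[:400]
cv2.imwrite("pics/w2.png",np.vstack([im[200:400,:],b[50:400,:640]])[:,:,::-1])
for c in("wrist","scene"):
 for n in("wedge","wedge_mark"):
  for r in spot_point(n,c): print(c,n,round(r["conf"],2),np.round(r["centre"],4))
```

```text
wrist wedge 0.68 [0.5289 0.2619 0.0384]
wrist wedge_mark 0.81 [0.5156 0.2292 0.0378]
scene wedge 0.61 [0.5304 0.2608 0.0371]
scene wedge 0.48 [0.5012 0.0707 0.0363]
scene wedge_mark 0.68 [0.5157 0.2363 0.0378]
```

View pics/w2.png

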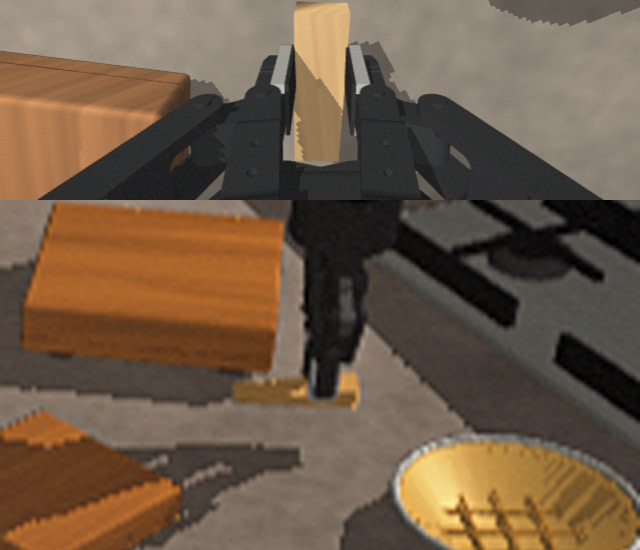

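The wedge is held straight and level between the pads (wrist crop 322,80). Its underside is 24.5 mm below the TCP and its thin end about 63 mm toward −x of the tool. I'll turn to the block's yaw and go outside the +x face, in line with corner A.

Call:
play_rows(deltas="15 0 0 -0.6 0;15 0 0 -0.6 0;15 0 0 0 7.6;15 0 0 0 7.6;15 0 0 0 7.6;15 0 0 0 7.6;15 0 0 0 7.6;15 0 0 0 7.5;15 0.24 0.7 0 0;15 0.24 0.7 0 0;15 0.24 0.7 0 0;15 0.24 0.7 0 0;15 0.24 0.7 0 0;15 0.24 0.7 0 0;15 0.24 0.7 0 0;15 0.24 0.7 0 0;15 0 0 0 0;15 0 0 0 0")

```text
t: 12.4
tcp_pos: [0.7178, 0.0409, 0.1215]
eef_rot: [-3.1, -0.504, 0.002]
force: [1.0, 0.5, -0.7]
opening: 0.0227
grasp_force: 29.3
```

Call:
play_rows(deltas="15 0 0 0.6 0;15 0 0 0.6 0;15 0 0 0.5 0;15 0 0 0.2 0;15 0 0 0 0;15 0 0 0 0")

```text
t: 13.0
tcp_pos: [0.7182, 0.0419, 0.0287]
eef_rot: [3.1, 0.507, 0.003]
force: [-0.3, -0.3, 0.7]
opening: 0.0228
grasp_force: 30.3
```

Run:
```python
from h import *
s=get_state();p=s["tcp_pos"];print(p,s["eef_rot"],s["force"])
get_image("top");im=get_image("scene")
cv2.imwrite("pics/s3.png",cv2.resize(im[160:280,320:480],None,fx=4,fy=4,interpolation=2)[:,:,::-1])
th=np.radians(18.5);ux=np.array([np.cos(th),np.sin(th)]);uy=np.array([-ux[1],ux[0]])
for c in("top","scene"):
 for n in("wedge","wedge_mark","corner_1","block"):
  for r in spot_point(n,c):
    w=np.array(r["centre"]);
    if np.hypot(*(w[:2]-[.6,.03]))<.16:
      d=w[:2]-p[:2];print(c,n,round(r["conf"],2),w.round(4),"rel tcp ux,uy",(d@ux).round(4),(d@uy).round(4))
 for r in silhouettes("block",c):
  m=r["mask"].astype(np.uint8);cn=max(cv2.findContours(m,0,2)[0],key=cv2.contourArea);q=cv2.boxPoints(cv2.minAreaRect(cn))
  w=ray(c,q,.038);
  if c=="top" and np.hypot(*(w.mean(0)-[.557,.036]))<.04: print(w.round(4).tolist(),cv2.minAreaRect(cn))
```

```text
[0.71823947 0.04194364 0.02874122] [3.10003496e+00 5.06502618e-01 2.83960301e-03] [-0.29704692 -0.26479298  0.74386677]
top wedge 0.35 [0.6991 0.0359 0.0028] rel tcp ux,uy -0.0201 0.0003
top wedge_mark 0.39 [0.6712 0.027  0.0053] rel tcp ux,uy -0.0494 0.0008
top corner_1 0.98 [ 0.5302 -0.021   0.0356] rel tcp ux,uy -0.1983 -0.0
top corner_1 0.87 [0.6227 0.0052 0.0395] rel tcp ux,uy -0.1023 -0.0045
top corner_1 0.77 [0.4993 0.0672 0.0354] rel tcp ux,uy -0.1996 0.0934
top block 0.71 [ 0.5581  0.0346 -0.0033] rel tcp ux,uy -0.1542 0.0438
[[0.6001, 0.1225], [0.6449, -0.0114], [0.5099, -0.0564], [0.4662, 0.0763]] ((265.1000061035156, 197.3000030517578), (53.75871658325195, 53.75872039794922), 71.56504821777344)
scene wedge 0.56 [0.7019 0.0371 0.0012] rel tcp ux,uy -0.017 0.0006
scene wedge_mark 0.45 [0.6723 0.0278 0.0034] rel tcp ux,uy -0.0481 0.0012
scene corner_1 0.86 [0.5887 0.0968 0.0358] rel tcp ux,uy -0.1054 0.0931
scene corner_1 0.7 [0.4986 0.071  0.0375] rel tcp ux,uy -0.1991 0.0972
scene corner_1 0.66 [0.6189 0.0077 0.04  ] rel tcp ux,uy -0.1051 -0.001
scene corner_1 0.56 [ 0.5307 -0.0249  0.0374] rel tcp ux,uy -0.1991 -0.0039
scene block 0.92 [ 0.5616  0.0355 -0.0011] rel tcp ux,uy -0.1506 0.0436
```

View pics/s3.png

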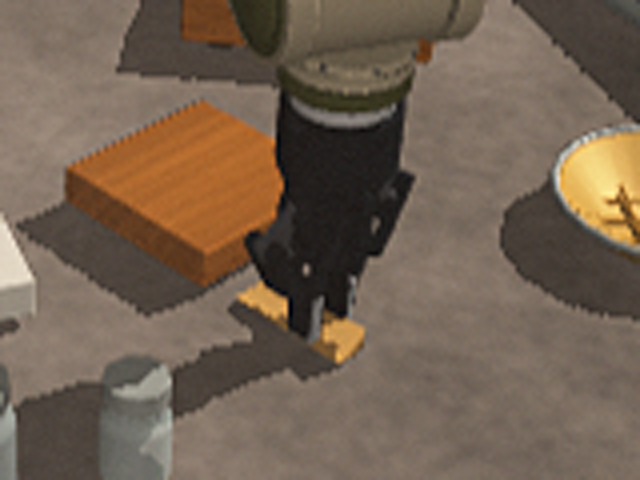

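The wedge is in front of the loose corner, thin end facing the block (crop 245,297), 3 mm to one side of the line. I'll correct that, lower it to the slab and slide it in.

Call:
play_rows(deltas="15 0 0.06 0.04 0;15 0 0 0.02 0;15 0 0 0 0;15 0 0 0 0")

```text
t: 14.0
tcp_pos: [0.7187, 0.0386, 0.0242]
eef_rot: [-3.101, -0.505, 0.0]
force: [-0.3, 0.7, -0.2]
opening: 0.0228
grasp_force: 30.3
```

Call:
play_rows(deltas="15 -0.16 0 0.01 0;15 -0.16 0 0 0;15 -0.16 0 0 0;15 -0.16 0 0 0;15 -0.16 0 0 0;15 0 0 0 0;15 0 0 0 0")

```text
t: 14.7
tcp_pos: [0.6803, 0.0256, 0.024]
eef_rot: [3.101, 0.505, -0.002]
force: [-3.0, -1.4, 5.5]
opening: 0.0232
grasp_force: 31.0
```

Call:
play_rows(deltas="15 -0.04 0 0 0;15 -0.04 0 0 0;15 -0.04 0 0 0;15 -0.04 0 0 0;15 0 0 0 0;15 0 0 0 0")

```text
t: 15.3
tcp_pos: [0.6733, 0.0233, 0.0241]
eef_rot: [3.101, 0.506, 0.0]
force: [2.0, 0.6, 5.9]
opening: 0.0226
grasp_force: 31.0
```

Call:
play_rows(deltas="15 -0.04 0 0 0;15 -0.02 0 0 0;15 0 0 0 0;15 0 0 0 0")

```text
t: 15.7
tcp_pos: [0.6705, 0.0224, 0.0241]
eef_rot: [3.101, 0.506, 0.001]
force: [1.7, 0.4, 5.9]
opening: 0.0226
grasp_force: 30.9
```

Run:
```python
from h import *
s=get_state();p=s["tcp_pos"];print(p,s["force"])
get_image("top");im=get_image("scene")
cv2.imwrite("pics/s4.png",cv2.resize(im[160:280,320:480],None,fx=5,fy=5,interpolation=2)[:,:,::-1])
th=np.radians(18.5);ux=np.array([np.cos(th),np.sin(th)]);uy=np.array([-ux[1],ux[0]])
for c in("top","scene"):
 for n in("wedge","wedge_mark","corner_1","block"):
  for r in spot_point(n,c):
    w=np.array(r["centre"]);
    if np.hypot(*(w[:2]-[.6,.03]))<.16:
      d=w[:2]-p[:2];print(c,n,round(r["conf"],2),w.round(4),"rel tcp ux,uy",(d@ux).round(4),(d@uy).round(4))
 E=0
 for r in silhouettes("block",c):
  m=r["mask"].astype(np.uint8);cn=max(cv2.findContours(m,0,2)[0],key=cv2.contourArea);q=cv2.boxPoints(cv2.minAreaRect(cn))
  w=ray(c,q,.038);
  if c=="top" and np.hypot(*(w.mean(0)-[.557,.036]))<.04: print(w.round(4).tolist(),cv2.minAreaRect(cn))
```

```text
[0.67051014 0.02238783 0.02405779] [1.69849621 0.35059202 5.9275686 ]
top corner_1 0.91 [ 0.5306 -0.022   0.0353] rel tcp ux,uy -0.1468 0.0023
top corner_1 0.91 [0.4999 0.0664 0.0362] rel tcp ux,uy -0.1478 0.0959
top corner_1 0.82 [0.6192 0.0032 0.0411] rel tcp ux,uy -0.0547 -0.0019
top block 0.92 [ 0.5581  0.0384 -0.0044] rel tcp ux,uy -0.1015 0.0509
[[0.5984, 0.0983], [0.6366, -0.016], [0.5104, -0.058], [0.4731, 0.0553]] ((270.0, 197.5), (50.28021240234375, 45.85302734375), 71.56504821777344)
scene wedge 0.54 [ 0.6504  0.0181 -0.005 ] rel tcp ux,uy -0.0204 0.0023
scene wedge_mark 0.57 [ 0.6243  0.0108 -0.0011] rel tcp ux,uy -0.0475 0.0037
scene corner_1 0.98 [ 0.5323 -0.0279  0.0366] rel tcp ux,uy -0.147 -0.0038
scene corner_1 0.7 [0.6197 0.0073 0.0384] rel tcp ux,uy -0.053 0.0018
scene corner_1 0.66 [0.583  0.0952 0.0371] rel tcp ux,uy -0.0599 0.0968
scene block 0.62 [0.5603 0.0385 0.0007] rel tcp ux,uy -0.0994 0.0502
```

View pics/s4.png

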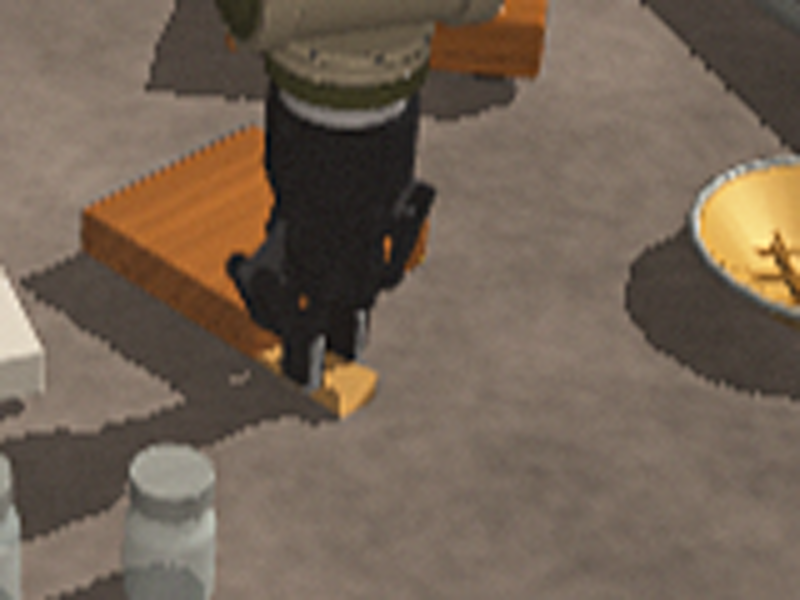

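The wedge enters squarely under the loose corner, with its mark about 3.5 mm short of the foot's place. I'll creep in until it bears.

Call:
play_rows(deltas="15 -0.02 0 0 0;15 -0.02 0 0 0;15 0 0 0 0;15 0 0 0 0")

```text
t: 16.7
tcp_pos: [0.6689, 0.0218, 0.0241]
eef_rot: [3.1, 0.506, 0.002]
force: [4.4, 0.8, 4.7]
opening: 0.0229
grasp_force: 30.9
```

The resistance rose from 1.7 to 4.4 N, so the wedge just bears. I'll let go and rise.

Call:
play_rows(deltas="50 0 0 0 0;50 0 0 0 0;50 0 0 0 0;50 0 0 0 0;50 0 0 -0.4 0;50 0 0 -0.6 0;50 0 0 -0.6 0;0 0 0 -0.4 0;0 0 0 0 0;0 0 0 0 0")

```text
t: 17.7
tcp_pos: [0.6681, 0.0218, 0.1232]
eef_rot: [-3.1, -0.505, 0.001]
force: [0.5, 0.3, -0.2]
opening: 0.0063
grasp_force: 0.0
```

Run:
```python
from h import *
s=get_state();p=s["tcp_pos"];print(p,s["force"])
get_image("top");get_image("wrist")
th=np.radians(18.5);ux=np.array([np.cos(th),np.sin(th)]);uy=np.array([-ux[1],ux[0]])
for c in("top","wrist","scene"):
 get_image(c)
 for n in("wedge","wedge_mark","corner_1","block"):
  for r in spot_point(n,c):
    w=np.array(r["centre"]);
    if np.hypot(*(w[:2]-[.6,.03]))<.16:
      d=w[:2]-p[:2];print(c,n,round(r["conf"],2),w.round(4),"rel tcp ux,uy",(d@ux).round(4),(d@uy).round(4))
```

```text
[0.66809747 0.02180361 0.12318441] [ 0.50121957  0.34332698 -0.24954754]
top wedge 0.71 [0.6215 0.0018 0.0377] rel tcp ux,uy -0.0505 -0.0042
top corner_1 0.9 [ 0.5301 -0.0215  0.0372] rel tcp ux,uy -0.1446 0.0027
top corner_1 0.79 [0.6197 0.0034 0.039 ] rel tcp ux,uy -0.0517 -0.0021
top corner_1 0.63 [0.4989 0.0653 0.0344] rel tcp ux,uy -0.1467 0.0949
top block 0.85 [ 5.578e-01  3.670e-02 -5.000e-04] rel tcp ux,uy -0.0999 0.0491
wrist corner_1 0.64 [0.5902 0.0976 0.0429] rel tcp ux,uy -0.0498 0.0966
wrist block 0.77 [ 5.576e-01  3.480e-02 -2.000e-04] rel tcp ux,uy -0.1007 0.0474
scene wedge 0.59 [ 6.50e-01  1.71e-02 -4.00e-04] rel tcp ux,uy -0.0187 0.0013
scene wedge_mark 0.71 [ 0.6237  0.0085 -0.0012] rel tcp ux,uy -0.0463 0.0015
scene corner_1 0.92 [0.5838 0.0962 0.0341] rel tcp ux,uy -0.0563 0.0973
scene corner_1 0.91 [ 0.5289 -0.0251  0.038 ] rel tcp ux,uy -0.1469 -0.0003
scene corner_1 0.59 [0.6203 0.0061 0.0383] rel tcp ux,uy -0.0503 0.0003
scene corner_1 0.57 [0.4989 0.0722 0.0353] rel tcp ux,uy -0.1445 0.1015
scene block 0.72 [ 0.5604  0.0367 -0.0011] rel tcp ux,uy -0.0974 0.0483
```

Call:
play_rows(deltas="0 -0.5 0 0 0;0 -0.5 0 0 0;0 0 0 0 0;0 0 0 0.6 0;0 0 0 0.5 0;0 0 0 0.2 0;0 0 0 0.06 0;0 0 0 0.02 0;0 0 0 0 0;0 0 0 0 0")

```text
t: 19.55
tcp_pos: [0.6217, 0.0059, 0.0558]
eef_rot: [3.1, 0.506, 0.003]
force: [-0.0, 0.4, 0.7]
opening: -0.0002
grasp_force: 0.0
```

Call:
play_rows(deltas="0 0 0 0.02 0;0 0 0 0.02 0;0 0 0 0 0")

```text
t: 19.85
tcp_pos: [0.6216, 0.0058, 0.0549]
eef_rot: [3.1, 0.506, 0.004]
force: [-4.0, 0.3, 11.7]
opening: -0.0
grasp_force: 6.3
```

Call:
play_rows(deltas="0 0 0 0 0;0 0 0 0 0;0 0 0 0 0;0 0 0 0 0")

```text
t: 20.25
tcp_pos: [0.6216, 0.0058, 0.0549]
eef_rot: [3.1, 0.506, 0.004]
force: [-3.8, 1.0, 12.6]
opening: -0.0002
grasp_force: 6.2
```

The corner is solid: 12 N at the same height where it dipped 5 mm before. I'll retreat and check.

Call:
play_rows(deltas="0 0 0 -0.2 0;0 0 0 -0.6 0;0 0 0 -0.8 0;0 0 0 -0.8 0;0 0 0 -0.8 0;0 0 0 0 0;0 0 0 0 0")

```text
t: 20.95
tcp_pos: [0.6211, 0.0059, 0.2138]
eef_rot: [3.1, 0.506, 0.003]
force: [-0.5, -0.5, -0.7]
opening: -0.0
grasp_force: 0.0
```

Run:
```python
from h import *
im=get_image("scene");t=get_image("wrist")
cv2.imwrite("pics/s5.png",np.hstack([cv2.resize(im[160:260,330:440],(440,400),interpolation=2),t[:,140:500]])[:,:,::-1])
for n in("wedge","wedge_mark","corner_1"):
  for r in spot_point(n,"scene"):
    if np.hypot(*(np.array(r["centre"])[:2]-[.6,.03]))<.12: print(n,round(r["conf"],2),np.round(r["centre"],4))
```

```text
wedge 0.54 [ 0.6531  0.0172 -0.0029]
wedge_mark 0.68 [ 0.6236  0.0066 -0.0007]
corner_1 0.87 [0.6179 0.005  0.0394]
corner_1 0.73 [0.5855 0.0939 0.0377]
corner_1 0.72 [ 0.5318 -0.0293  0.0357]
corner_1 0.58 [0.4995 0.0693 0.0358]
```

View pics/s5.png

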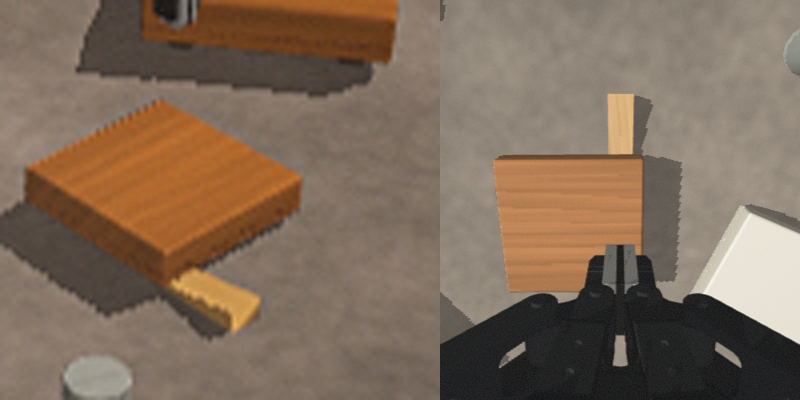

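The wedge lies flat under the loose corner (left view 215,295; wrist view 620,125), the block is level, and the mark is about 6 mm from the foot's place.

```bash
python3 -c "
from bench import *
print(sign_off())"
```

```text
the job is handed in; nothing more can be done
None
```

The job is handed in, verdict not shown: the missing foot was at corner_4 (the block's +x, −y corner); the wedge now just bears there, and a 12 N press no longer dips it.

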